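# Put the check weights back in their block

## Robot

A 7-joint arm with a two-finger parallel gripper is mounted at the origin on a cart in front of the work surface, level with it; the furniture and walls round the work are solid. World frame = base frame: x ahead of the robot, y to its left, z up, the work surface at z = 0. Lengths are in m, angles in rad, forces in N, time in s.
With the tool pointing down it reaches from about 0.425 to 0.925 m from the base axis. Payload 6.8 kg.
Tool frame: the origin (TCP) lies at the very end of the fingers, on their centre line; the grasp point (between the pads) lies robot.pinch_z behind it (robot.pinch_z is the distance from the TCP to the grasp point, in m); z points along the fingers, y is the line along which they close (so a half turn about z gives the same grasp; the last joint's range is limited). The gripper opens to 88 mm and grips with 3 to 60 N. Pads are 20 mm wide; open, the fingers measure 115 mm over their backs; the gripper's body (75 mm by 178 mm) begins 61 mm behind the grasp point.
Start: joints at [-1.262, 0.477, 0.022, 1.555, -0.011, 1.109, -0.083], TCP at [0.273, 0.617, 0.223] pointing down, gripper open.
Joint ranges: [-2.96, 2.96], [-0.34, 2.1], [-1.41, 1.46], [0.24, 2.44], [-1.37, 4.51], [0.17, 1.92], [-2.96, 2.96]. Speed limits (rad/s): [2.39, 2.39, 3.14, 3.14, 3.14, 3.14, 3.14].

## Interface

Orientations are given as a unit quaternion [x, y, z, w].
In Python, from bench import robot gives the robot as it stands.
- The arm moves only by the shell command python3 -m crank 'ROWS' [FORCE]. ROWS is JSON, a list of rows, each an object with "linear": the shift along the tool's x, y, z in cm, a list of three; "dr": the turn, a rotation vector about the tool's x, y, z in rad, a list of three; "fingers": the closure, from 0 (fully open) to 1 (shut). In form: [{"linear": [x, y, z], "dr": [rx, ry, rz], "fingers": fingers}, ...]. A call has 1 to 10 rows; each row is the pose to reach, as a shift and turn from the pose commanded when the call began, along the tool's axes at that moment; what a row does not reach only later rows make up. A row lasts 1/10 s, in which the tool goes at most 50 mm and 8.59 degrees, less where a joint would pass 70% of its speed; a pose out of reach is approached as far as the arm can. A call with a gripper value outside its range is refused whole. The fingers move at their own pace and stop on an object; FORCE is the grip in N (left out, the last holds). Time passes only in rows, so rows that repeat a pose let the fingers close. It gives the time, the measured TCP pose, the force, the opening and the grip force at its end, in the units of the state.
- robot.state(): the state, without advancing time (a new reading comes with each control period).
- robot.snapshot(name): name is "scene" or "top" or "wrist"; returns a dict with "image" (420x560x3 uint8, blue, green, red), "mtx" (3x3 intrinsics, pixels), "rvec" (rotation vector, rad) and "tvec" (3), from world to camera coordinates, as OpenCV has them. Camera axes: x right, y down, z forward; pixel columns grow to the right and rows downward; lengths in m; the calibration is good to about 2 mm. The wrist camera is an equidistant fisheye: a pixel r from the principal point sees the ray r / f radians off the axis. A picture is of the moment at which its call begins. There is no depth.
- robot.hand_in(): hands the job in; it is judged then, once.
The state is a dict: "time_s": time; "joints": joint angles; "qd": joint speeds; "joint_torque": joint torques, N m; "position": TCP position; "tcp_rot": TCP orientation; "wrist_force": force on the tool from outside, world axes, zero at the start; "wrist_torque": the same for the moment, N m; "finger_gap": finger opening in m; "finger_force": force on a finger pad.
Only numpy, scipy, OpenCV 4.12 (cv2) and the standard library are available. Lean on these libraries where they do the work, as an engineer would, in place of code of your own. Each camera call takes 0.05 s, during which the arm holds its last target. There are 200 camera calls.

## Task

Weighing is done: put the four brass check weights back into their wooden block, one after another, each in the recess of its own size, so that all four stand upright on the felt. Set them down gently, never drop them, and leave the vial and the dropper bottle standing where they are.

Things in the scene. Friction and masses are not known exactly. Their poses are not given: they have to be found in the camera images.
- weight_50: the smallest of the four brass check weights (50 g): a round upright body 18 mm across with a narrower knob on top, 31 mm high in all; straight-sided from the underside up to 18 mm, the part to grip. Stands upright and loose on the table; origin at the centre of its underside, z up
- weight_100: the second smallest of the four brass check weights (100 g): a round upright body 22 mm across with a narrower knob on top, 38 mm high in all; straight-sided from the underside up to 22 mm, the part to grip. Stands upright and loose on the table; origin at the centre of its underside, z up
- weight_200: the second largest of the four brass check weights (200 g): a round upright body 27 mm across with a narrower knob on top, 47 mm high in all; straight-sided from the underside up to 27 mm, the part to grip. Stands upright and loose on the table; origin at the centre of its underside, z up
- weight_500: the largest of the four brass check weights (500 g): a round upright body 37 mm across with a narrower knob on top, 64 mm high in all; straight-sided from the underside up to 35 mm, the part to grip. Stands upright and loose on the table; origin at the centre of its underside, z up
- bore_50: the smallest of the four round recesses in the dark wooden weight block, home of the smallest weight: 26 mm across, 8 mm deep, green felt floor, rim chamfered 2 mm. Origin at the centre of the felt (22 mm above the table); z up, +x along the row towards the largest recess. The block is fixed, 212 mm long, its top 30 mm above the table.
- bore_100: the second smallest of the four round recesses in the dark wooden weight block, home of the second smallest weight: 30 mm across, 10 mm deep, green felt floor, rim chamfered 2 mm. Origin at the centre of the felt (20 mm above the table); z up, +x along the row towards the largest recess. Along the row its centre lies 48 mm from the smallest's.
- bore_200: the second largest of the four round recesses in the dark wooden weight block, home of the second largest weight: 35 mm across, 12 mm deep, green felt floor, rim chamfered 2 mm. Origin at the centre of the felt (18 mm above the table); z up, +x along the row towards the largest recess. It lies 50 mm from the next smaller.
- bore_500: the largest of the four round recesses in the dark wooden weight block, home of the largest weight: 46 mm across, 14 mm deep, green felt floor, rim chamfered 2 mm. Origin at the centre of the felt (16 mm above the table); z up, +x along the row towards the largest recess. It lies 55 mm from the next smaller. Across, the block reaches from y = +32 to -57 mm (forceps trough at the -y side).
- vial_yellow: bystander: a corked glass vial of yellow powder, 21 mm across, 60 mm high, standing loose amid the weights; origin at the centre of its underside
- dropper: bystander: a small brown dropper bottle with a black teat, 33 mm across, 102 mm high, standing loose right of the block (as the robot sees it); origin at the centre of its underside

How it is judged:
At the end, for the whole second after the job is handed in: each of the four weights stands in the recess of its own size: its underside within 3 mm of the felt's height and within 8 mm of the recess's centre, upright within 0.12 rad, at rest and released (horizontal distance between weight_50 and bore_50 below 0.008 m and z of weight_50 in the frame of bore_50 between -0.003 and 0.003 m and angle between each of weight_50, weight_100, weight_200, weight_500's own z axis and vertical below 0.12 rad and linear speed of each of weight_50, weight_100, weight_200, weight_500 below 0.02 m/s and contact force between the fingers and weight_50 below 0.05 N and horizontal distance between weight_100 and bore_100 below 0.008 m and z of weight_100 in the frame of bore_100 between -0.003 and 0.003 m and contact force between the fingers and weight_100 below 0.05 N and horizontal distance between weight_200 and bore_200 below 0.008 m and z of weight_200 in the frame of bore_200 between -0.003 and 0.003 m and contact force between the fingers and weight_200 below 0.05 N and horizontal distance between weight_500 and bore_500 below 0.008 m and z of weight_500 in the frame of bore_500 between -0.003 and 0.003 m and contact force between the fingers and weight_500 below 0.05 N); the robot touches nothing.
It fails at once if a weight is dropped or flung (faster than 0.6 m/s while not in the fingers) ((linear speed of weight_50 above 0.6 m/s and contact force between the fingers and weight_50 below 0.05 N) or (linear speed of weight_100 above 0.6 m/s and contact force between the fingers and weight_100 below 0.05 N) or (linear speed of weight_200 above 0.6 m/s and contact force between the fingers and weight_200 below 0.05 N) or (linear speed of weight_500 above 0.6 m/s and contact force between the fingers and weight_500 below 0.05 N)).
It fails at once if the vial is shifted by more than 25 mm or knocked over (distance of vial_yellow from where it was at the start of the episode above 0.025 m or angle between vial_yellow's own z axis and vertical above 0.5 rad).
It fails at once if the dropper bottle is shifted by more than 25 mm or knocked over (distance of dropper from where it was at the start of the episode above 0.025 m or angle between dropper's own z axis and vertical above 0.5 rad).
It also fails if it takes over 96 s, if anything falls off the work surface, if the arm or the gripper's body presses on something with over 40 N, if the wrist force passes 120 N, or if a joint passes its speed limit or range.

## Working session

There is one attempt and no reset: what is moved stays moved. The work goes in short steps, Python scripts to look and compute and a shell command to move; the robot and the scene stay as the last step left them, time stands still between calls to the robot, and variables do not carry over. Pictures are saved under pics/ and viewed, at most 14 in all, crops included, and the job is handed in when it is done.

```bash
mkdir -p pics; ls; python3 - <<'E'
from bench import robot
import cv2,numpy as np
s=robot.state();print(s['time_s'],s['position'],s['tcp_rot'],s['finger_gap'],robot.pinch_z)
for n in('scene','top'):
    d=robot.snapshot(n);cv2.imwrite(f'pics/{n}0.png',d['image']);print(n,d['mtx'],d['rvec'],d['tvec'])
E
```

```text
pics
0.0 [0.27301755 0.61666018 0.22168406] [ 2.06870432e-01  9.78367922e-01 -9.04178111e-04 -1.28423322e-04] 0.08761557845615649 0.0187
scene [[461.44550156   0.         275.25552448]
 [  0.         461.44550156 209.65144071]
 [  0.           0.           1.        ]] [ 1.91077084 -1.17722757  0.63673653] [-0.40055395  0.28248486  0.75228851]
top [[488.96250655   0.         273.81843969]
 [  0.         488.96250655 207.43420066]
 [  0.           0.           1.        ]] [ 2.18622607 -2.18035117  0.10867065] [-0.16918796  0.54385223  1.00884074]
```

View pics/top0.png

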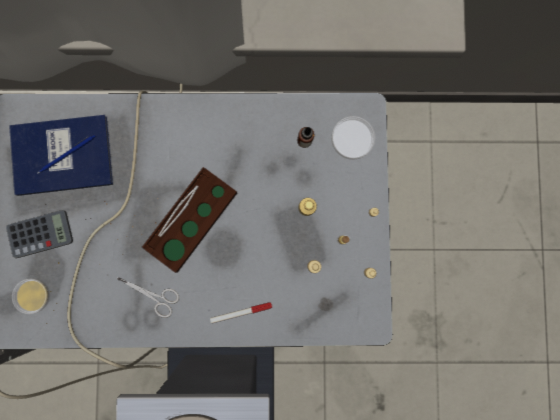

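View pics/scene0.png

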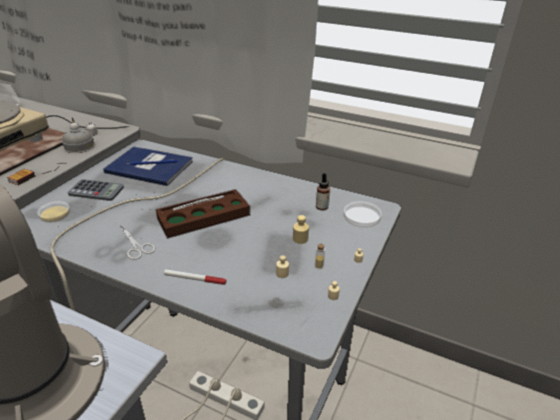

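The top view shows the weights: 500 at (308,206), 200 at (315,267), 100 at (370,272) and 50 at (374,212). The vial is at (344,240) and the dropper at (306,136). The bores run from (174,250) for the 500 to (218,192) for the 50. The scene view shows the same layout with everything upright.

```bash
cat > h.py <<'E'
from bench import robot
import cv2,numpy as np
from scipy.spatial.transform import Rotation as R
def ray(d,uv,fish=False):
    K=d['mtx'];p=np.array([(uv[0]-K[0,2])/K[0,0],(uv[1]-K[1,2])/K[1,1]])
    if fish:
        r=np.linalg.norm(p);v=np.r_[p*np.sin(r)/max(r,1e-9),np.cos(r)]
    else: v=np.r_[p,1]
    M=cv2.Rodrigues(np.array(d['rvec'],float))[0];t=np.array(d['tvec'],float).ravel()
    return -M.T@t, M.T@v
def onz(d,uv,z,fish=False):
    c,v=ray(d,uv,fish);return c+v*(z-c[2])/v[2]
def blobs(m,amin):
    n,l,s,c=cv2.connectedComponentsWithStats(m.astype(np.uint8))
    return [(c[i],s[i]) for i in range(1,n) if s[i][4]>=amin]
def tcp():
    s=robot.state();return np.array(s['position']),R.from_quat(s['tcp_rot'])
E
python3 - <<'E'
from h import *
d=robot.snapshot('top');im=d['image'];hsv=cv2.cvtColor(im,cv2.COLOR_BGR2HSV)
H,S,V=cv2.split(hsv)
m=(H>12)&(H<32)&(S>70)&(V>90); m[:,:290]=0;m[:,385:]=0;m[:92]=0
for c,s in blobs(m,8):print('brass',c.round(1),s,[onz(d,c,z)[:2].round(4) for z in(.013,.018,.028)])
g=(H>45)&(H<90)&(S>70); g[:,:140]=0;g[:,240:]=0
for c,s in blobs(g,20):print('felt',c.round(1),s,onz(d,c,.019).round(4))
print('vial',onz(d,(344,240),.03),'drop',onz(d,(306,137),.05))
print(R.from_quat(robot.state()['tcp_rot']).as_matrix().round(3))
w=robot.snapshot('wrist');cv2.imwrite('pics/w0.png',w['image']);print(w['mtx'],w['rvec'],w['tvec'],ray(w,(280,210))[0])
a=cv2.resize(im[110:290,135:395],None,fx=3,fy=3,interpolation=2);cv2.imwrite('pics/topc.png',a)
E
```

```text
brass [307.4 206. ] [299 198  18  17 235] [array([ 0.5486, -0.2397]), array([ 0.5482, -0.2393]), array([ 0.5473, -0.2385])]
brass [373.4 211.7] [369 208  10   8  56] [array([ 0.5369, -0.3812]), array([ 0.5365, -0.3802]), array([ 0.5357, -0.378 ])]
brass [343.2 239.3] [338 236  11   8  68] [array([ 0.4777, -0.3158]), array([ 0.4776, -0.315 ]), array([ 0.4774, -0.3134])]
brass [313.8 266.1] [308 260  13  13 131] [array([ 0.4209, -0.2527]), array([ 0.421 , -0.2523]), array([ 0.4214, -0.2513])]
brass [369.9 272.5] [365 268  11  10  90] [array([ 0.4076, -0.3717]), array([ 0.4079, -0.3707]), array([ 0.4083, -0.3686])]
felt [217.5 191.2] [212 186  12  12 108] [ 0.5791 -0.0479  0.019 ]
felt [203.7 209.4] [197 203  14  14 148] [ 0.54   -0.0192  0.019 ]
felt [189.4 228.4] [182 221  16  16 205] [0.4997 0.0104 0.019 ]
felt [173.5 249.6] [164 239  20  22 350] [0.455  0.0431 0.019 ]
vial [ 0.47585532 -0.31480701  0.03      ] drop [ 0.69004972 -0.23433301  0.05      ]
[[-0.914  0.405 -0.   ]
 [ 0.405  0.914 -0.001]
 [-0.    -0.001 -1.   ]]
[[325.1922621    0.         281.2899171 ]
 [  0.         325.1922621  207.57348795]
 [  0.           0.           1.        ]] [-2.40661642 -1.56578371 -0.24127491] [-0.6739742  -0.03688528  0.39274874] [0.19648174 0.65114106 0.38374936]
```

View pics/topc.png

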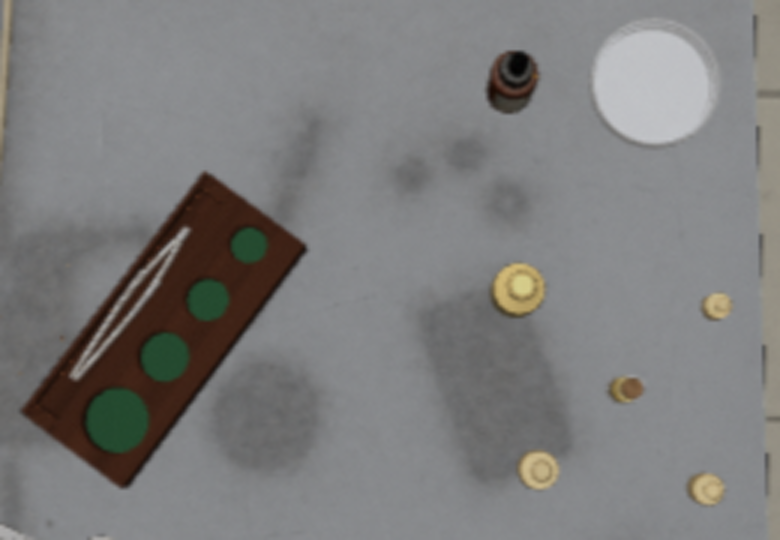

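The crop confirms the layout: the four green felts sit in the block with the trough on the upper left. The weights and vial are as listed, and the dropper is well clear. Closing the fingers across the row works for every pick, so one yaw serves throughout. I'm now moving towards the 500 g weight.

```bash
python3 -m crank '[{"linear":[-4,-4,0],"dr":[0,0,0.05],"fingers":0.1},{"linear":[-30,-33.6,3.5],"dr":[0,0,0.213],"fingers":0.1},{"linear":[-30,-33.6,3.5],"dr":[0,0,0.213],"fingers":0.1},{"linear":[-30,-33.6,3.5],"dr":[0,0,0.213],"fingers":0.1},{"linear":[-30,-33.6,3.5],"dr":[0,0,0.213],"fingers":0.1},{"linear":[-30,-33.6,3.5],"dr":[0,0,0.213],"fingers":0.1},{"linear":[-30,-33.6,3.5],"dr":[0,0,0.213],"fingers":0.1},{"linear":[-30,-33.6,3.5],"dr":[0,0,0.213],"fingers":0.1},{"linear":[-30,-33.6,3.5],"dr":[0,0,0.213],"fingers":0.1},{"linear":[-30,-33.6,3.5],"dr":[0,0,0.213],"fingers":0.1}]' 15
cat > go.py <<'E'
# usage: go.py x y z : shift in tool cm to world point
import sys
from h import *
p,r=tcp();t=np.array(list(map(float,sys.argv[1:4])))
print('tool shift cm',(r.inv().apply(t-p)*100).round(2),'yerr(rad about tool z)',np.round(np.arctan2(*(r.inv().apply([-.806,.592,0])[[1,0]])),3),'tilt',r.apply([0,0,1]).round(4),robot.state()['time_s'])
E
python3 go.py .5484 -.2394 .15; python3 -c "
from h import *
print(robot.state()['joints'])"
```

```text
time_s: 1.2
position: [0.4125, 0.1819, 0.1873]
tcp_rot: [0.314, 0.949, -0.001, 0.0]
wrist_force: [0.0, 0.8, -0.6]
finger_gap: 0.0783
finger_force: 0.0
tool shift cm [-36.04 -25.7    3.81] yerr(rad about tool z) -0.006 tilt [-6.0e-04 -2.2e-03 -1.0e+00] 1.2
[-0.77809439  0.14698258  0.24643897  2.11998888 -0.04428995  0.88114524
  0.42559987]
```

```bash
python3 -c "
from h import *
w=robot.snapshot('wrist');cv2.imwrite('pics/w1.png',w['image'])
im=w['image'];H,S,V=cv2.split(cv2.cvtColor(im,cv2.COLOR_BGR2HSV))
g=(H>45)&(H<90)&(S>70)
for c,s in blobs(g,60):print('felt',c.round(1),s,onz(w,c,.019,True).round(4))
"
python3 -m crank '[{"linear":[-36,-25.7,3.8],"dr":[0,0,0],"fingers":0.1},{"linear":[-36,-25.7,3.8],"dr":[0,0,0],"fingers":0.1},{"linear":[-36,-25.7,3.8],"dr":[0,0,0],"fingers":0.1},{"linear":[-36,-25.7,3.8],"dr":[0,0,0],"fingers":0.1},{"linear":[-36,-25.7,3.8],"dr":[0,0,0],"fingers":0.1},{"linear":[-36,-25.7,3.8],"dr":[0,0,0],"fingers":0.1},{"linear":[-36,-25.7,3.8],"dr":[0,0,0],"fingers":0.1},{"linear":[-36,-25.7,3.8],"dr":[0,0,0],"fingers":0.1},{"linear":[-36,-25.7,3.8],"dr":[0,0,0],"fingers":0.1},{"linear":[-36,-25.7,3.8],"dr":[0,0,0],"fingers":0.1}]' 15
python3 go.py .5484 -.2394 .02; python3 -c "
from h import *
print(robot.state()['joints'])
w=robot.snapshot('wrist');cv2.imwrite('pics/w2.png',w['image'])
im=w['image'];H,S,V=cv2.split(cv2.cvtColor(im,cv2.COLOR_BGR2HSV))
m=(H>12)&(H<32)&(S>70)&(V>90)
for c,s in blobs(m,60):print('brass',c.round(1),s,onz(w,c,.02,True).round(4))
"
```

```text
felt [216.5 288.3] [206 274  21  26 350] [0.465 0.045 0.019]
felt [213.2 321. ] [202 315  25  12 233] [0.5    0.0073 0.019 ]
felt [221.4 375.3] [214 371  16   9 106] [ 0.5834 -0.0548  0.019 ]
time_s: 2.25
position: [0.5522, -0.2365, 0.1493]
tcp_rot: [0.312, 0.95, -0.002, 0.001]
wrist_force: [0.0, -0.3, 0.4]
finger_gap: 0.079
finger_force: 0.0
tool shift cm [ 0.17 -0.42 12.93] yerr(rad about tool z) -0.002 tilt [ 7.0e-04 -3.6e-03 -1.0e+00] 2.25
[-0.03878154  0.46146208  0.44752294  1.83415932 -0.24469152  0.89879503
  1.45634006]
brass [193.4  99.2] [182  86  19  27 210] [ 0.4301 -0.2453  0.02  ]
brass [175.7  98.6] [166  90  18  18 129] [ 0.4187 -0.258   0.02  ]
brass [101.2 163.1] [ 90 154  19  23 222] [ 0.4137 -0.3609  0.02  ]
brass [ 87.6 168.3] [ 80 164  13  12  74] [ 0.4066 -0.3782  0.02  ]
brass [173.2 183.4] [161 174  23  22 314] [ 0.4787 -0.3113  0.02  ]
brass [276.6 197.2] [ 257  175   40   47 1400] [ 0.5487 -0.2401  0.02  ]
brass [157.9 195.5] [150 187  17  18 223] [ 0.478  -0.3323  0.02  ]
brass [166.6 261. ] [157 252  19  22 191] [ 0.5355 -0.3747  0.02  ]
brass [136.6 334.1] [128 309  23  51 552] [ 0.5858 -0.4866  0.02  ]
brass [429.4 338.2] [418 312  18  48 256] [ 0.8092 -0.1951  0.02  ]
brass [352.2 389.3] [336 384  32  12 128] [ 0.8233 -0.3186  0.02  ]
brass [250.6 391. ] [243 387  19  11  74] [ 0.7416 -0.4279  0.02  ]
brass [324.9 391.1] [312 387  25  10  99] [ 0.8014 -0.3487  0.02  ]
brass [276.6 391.9] [267 388  19  10  76] [ 0.7628 -0.4005  0.02  ]
```

View pics/w2.png

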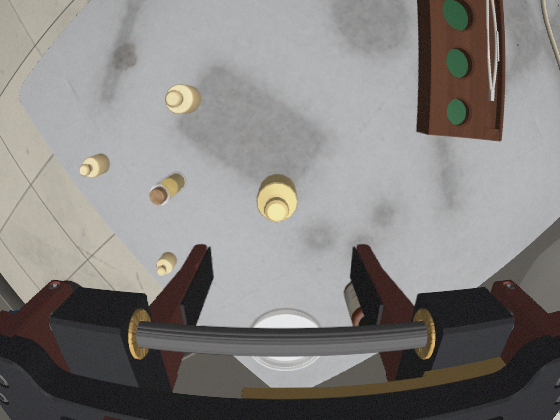

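View pics/w1.png

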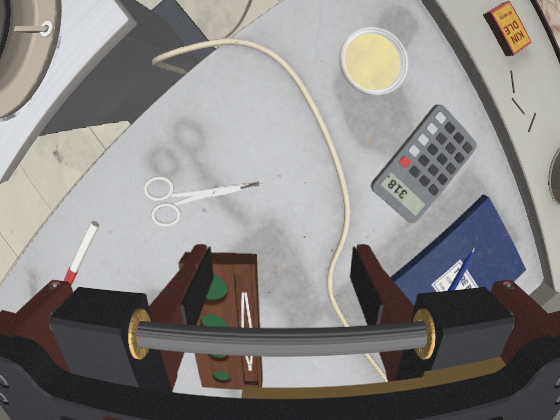

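The w2 view from above the 500 g weight shows it at (277,198), between the fingers' line. The vial at (167,190) and the other weights are clear. The w1 view shows the block partly hidden behind the left finger at (215,315). The wrist and top measurements agree, so I'm descending in two steps.

```bash
python3 -m crank '[{"linear":[0,0,2],"dr":[0,0,0],"fingers":0.1},{"linear":[0,0,4],"dr":[0,0,0],"fingers":0.1},{"linear":[0,0,4],"dr":[0,0,0],"fingers":0.1}]' 15
python3 go.py .5485 -.2396 .018
```

```text
time_s: 2.6
position: [0.5501, -0.2274, 0.1072]
tcp_rot: [0.308, 0.951, 0.001, -0.003]
wrist_force: [-0.8, 0.5, 0.7]
finger_gap: 0.079
finger_force: 0.0
tool shift cm [-0.63 -1.08  8.92] yerr(rad about tool z) 0.007 tilt [-0.0045  0.0028 -1.    ] 2.6
```

```bash
for i in 1 2 3; do python3 -m crank '[{"linear":[0,0,0],"dr":[0,0,0],"fingers":0.1},{"linear":[0,0,0],"dr":[0,0,0],"fingers":0.1}]' 15 | grep pos; python3 go.py .5485 -.2396 .018;done
```

```text
position: [0.552, -0.2303, 0.1107]
tool shift cm [-0.25 -0.97  9.27] yerr(rad about tool z) 0.005 tilt [ 0.0015  0.     -1.    ] 2.8
position: [0.5516, -0.2311, 0.1104]
tool shift cm [-0.24 -0.87  9.24] yerr(rad about tool z) 0.004 tilt [ 1.3e-03 -1.0e-04 -1.0e+00] 3.0
position: [0.5512, -0.2312, 0.1099]
tool shift cm [-0.27 -0.83  9.19] yerr(rad about tool z) 0.004 tilt [ 3.e-04 -0.e+00 -1.e+00] 3.2
```

```bash
python3 -m crank '[{"linear":[-0.1,-0.4,1],"dr":[0,0,0],"fingers":0.1},{"linear":[-0.3,-0.8,2.5],"dr":[0,0,0],"fingers":0.1},{"linear":[-0.3,-0.8,4],"dr":[0,0,0],"fingers":0.1},{"linear":[-0.3,-0.8,5],"dr":[0,0,0],"fingers":0.1},{"linear":[-0.3,-0.8,5.5],"dr":[0,0,0],"fingers":0.1},{"linear":[-0.3,-0.8,5.5],"dr":[0,0,0],"fingers":0.1},{"linear":[-0.3,-0.8,5.5],"dr":[0,0,0],"fingers":0.1}]' 15
python3 go.py .5485 -.2396 .018
```

```text
time_s: 3.9
position: [0.549, -0.2395, 0.0547]
tcp_rot: [0.31, 0.951, -0.0, 0.0]
wrist_force: [0.3, 0.6, -0.1]
finger_gap: 0.079
finger_force: 0.0
tool shift cm [ 0.03 -0.04  3.67] yerr(rad about tool z) 0.004 tilt [ 1.e-04 -1.e-04 -1.e+00] 3.9
```

Accurate now. I'll descend, then close gently.

```bash
python3 -m crank '[{"linear":[0,0,1],"dr":[0,0,0],"fingers":0.1},{"linear":[0,0,2],"dr":[0,0,0],"fingers":0.1},{"linear":[0,0,3],"dr":[0,0,0],"fingers":0.1},{"linear":[0,0,3.6],"dr":[0,0,0],"fingers":0.1},{"linear":[0,0,3.6],"dr":[0,0,0],"fingers":0.1},{"linear":[0,0,3.6],"dr":[0,0,0],"fingers":0.3},{"linear":[0,0,3.6],"dr":[0,0,0],"fingers":0.5},{"linear":[0,0,3.6],"dr":[0,0,0],"fingers":0.8},{"linear":[0,0,3.6],"dr":[0,0,0],"fingers":0.8},{"linear":[0,0,3.6],"dr":[0,0,0],"fingers":0.8}]' 25
python3 -m crank '[{"linear":[0,0,0],"dr":[0,0,0],"fingers":0.8},{"linear":[0,0,0],"dr":[0,0,0],"fingers":0.8},{"linear":[0,0,0],"dr":[0,0,0],"fingers":0.8}]' 25
```

```text
time_s: 4.9
position: [0.5489, -0.2394, 0.0189]
tcp_rot: [0.31, 0.951, 0.0, 0.0]
wrist_force: [-0.7, 0.4, 0.8]
finger_gap: 0.0425
finger_force: 0.0
time_s: 5.2
position: [0.5488, -0.2395, 0.0188]
tcp_rot: [0.31, 0.951, -0.0, 0.0]
wrist_force: [-0.7, 0.0, 1.6]
finger_gap: 0.0359
finger_force: 25.0
```

```bash
python3 -m crank '[{"linear":[0,0,-0.5],"dr":[0,0,0],"fingers":0.8},{"linear":[0,0,-2],"dr":[0,0,0],"fingers":0.8},{"linear":[0,0,-4],"dr":[0,0,0],"fingers":0.8},{"linear":[0,0,-6],"dr":[0,0,0],"fingers":0.8},{"linear":[0,0,-8],"dr":[0,0,0],"fingers":0.8},{"linear":[0,0,-9],"dr":[0,0,0],"fingers":0.8},{"linear":[0,0,-9],"dr":[0,0,0],"fingers":0.8}]' 25
python3 -m crank '[{"linear":[1,0.8,0],"dr":[0,0,0],"fingers":0.8},{"linear":[3,2.5,0],"dr":[0,0,0],"fingers":0.8},{"linear":[6,5,0],"dr":[0,0,0],"fingers":0.8},{"linear":[9,7.7,0],"dr":[0,0,0],"fingers":0.8},{"linear":[12,10.2,0],"dr":[0,0,0],"fingers":0.8},{"linear":[15,12.7,0],"dr":[0,0,0],"fingers":0.8},{"linear":[18,15.3,0],"dr":[0,0,0],"fingers":0.8},{"linear":[19.5,16.6,0],"dr":[0,0,0],"fingers":0.8},{"linear":[20.3,17.2,0],"dr":[0,0,0],"fingers":0.8},{"linear":[20.3,17.2,0],"dr":[0,0,0],"fingers":0.8}]' 25
python3 -m crank '[{"linear":[0,0,0],"dr":[0,0,0],"fingers":0.8},{"linear":[0,0,0],"dr":[0,0,0],"fingers":0.8},{"linear":[0,0,0],"dr":[0,0,0],"fingers":0.8}]' 25
cat > felt.py <<'E'
import sys
from h import *
w=robot.snapshot('wrist')
if len(sys.argv)>1: cv2.imwrite('pics/'+sys.argv[1],w['image'])
H,S,V=cv2.split(cv2.cvtColor(w['image'],cv2.COLOR_BGR2HSV))
g=(H>45)&(H<90)&(S>70)
for c,s in blobs(g,60):print('felt',c.round(1),s,onz(w,c,.018,True).round(4))
E
python3 felt.py w3.png; python3 go.py .455 .0431 .10
```

```text
time_s: 5.9
position: [0.5497, -0.2397, 0.1104]
tcp_rot: [0.31, 0.951, 0.0, 0.001]
wrist_force: [0.5, 0.2, -6.0]
finger_gap: 0.0357
finger_force: 25.0
time_s: 6.9
position: [0.4849, 0.0206, 0.108]
tcp_rot: [0.308, 0.951, -0.0, -0.001]
wrist_force: [0.6, -0.4, -5.0]
finger_gap: 0.0363
finger_force: 25.0
time_s: 7.2
position: [0.4863, 0.0178, 0.1086]
tcp_rot: [0.311, 0.95, -0.0, 0.0]
wrist_force: [-0.6, 0.3, -4.9]
finger_gap: 0.0361
finger_force: 25.0
felt [283.  165.7] [ 255  139   57   55 2460] [0.4564 0.0411 0.018 ]
felt [284.3 220.2] [265 216  39  14 181] [0.4939 0.0151 0.018 ]
felt [282.2 325.2] [270 322  25   6 111] [ 0.5807 -0.0506  0.018 ]
tool shift cm [4.   0.18 0.86] yerr(rad about tool z) 0.002 tilt [ 1.e-04 -3.e-04 -1.e+00] 7.25
```

View pics/w3.png

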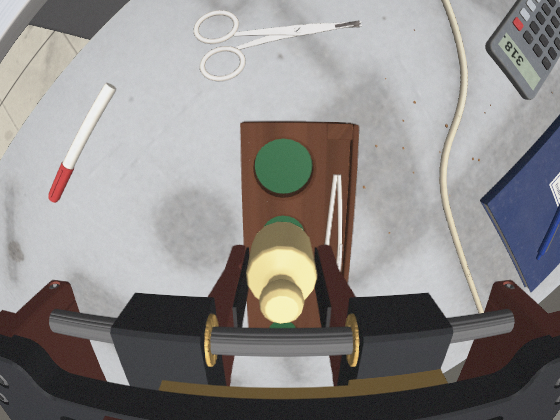

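The w3 view shows the held 500 g upright in the fingers. Its bore is fully visible ahead at (283,166), about 3.9 cm along tool x.

```bash
python3 -m crank '[{"linear":[1,0,0],"dr":[0,0,0],"fingers":0.8},{"linear":[2.5,0.1,0],"dr":[0,0,0],"fingers":0.8},{"linear":[3.5,0.15,0],"dr":[0,0,0],"fingers":0.8},{"linear":[3.9,0.15,0.5],"dr":[0,0,0],"fingers":0.8},{"linear":[3.9,0.15,1.5],"dr":[0,0,0],"fingers":0.8},{"linear":[3.9,0.15,3],"dr":[0,0,0],"fingers":0.8},{"linear":[3.9,0.15,4],"dr":[0,0,0],"fingers":0.8},{"linear":[3.9,0.15,4.6],"dr":[0,0,0],"fingers":0.8},{"linear":[3.9,0.15,4.6],"dr":[0,0,0],"fingers":0.8},{"linear":[3.9,0.15,4.6],"dr":[0,0,0],"fingers":0.8}]' 25
python3 go.py .4558 .042 .0348; python3 felt.py
```

```text
time_s: 8.25
position: [0.4557, 0.0431, 0.0626]
tcp_rot: [0.31, 0.951, -0.0, 0.0]
wrist_force: [0.4, 1.3, -4.0]
finger_gap: 0.0357
finger_force: 25.0
tool shift cm [-0.08 -0.08  2.78] yerr(rad about tool z) 0.003 tilt [ 0.e+00 -1.e-04 -1.e+00] 8.25
felt [278.1 221.8] [247 208  66  38 943] [0.448  0.0459 0.018 ]
felt [279.5 359.2] [265 357  30   7 145] [ 0.5505 -0.0281  0.018 ]
```

```bash
python3 -m crank '[{"linear":[0,-0.05,0.5],"dr":[0,0,0],"fingers":0.8},{"linear":[-0.05,-0.08,1],"dr":[0,0,0],"fingers":0.8},{"linear":[-0.05,-0.08,1.5],"dr":[0,0,0],"fingers":0.8},{"linear":[-0.05,-0.08,2],"dr":[0,0,0],"fingers":0.8},{"linear":[-0.05,-0.08,2.3],"dr":[0,0,0],"fingers":0.8},{"linear":[-0.05,-0.08,2.5],"dr":[0,0,0],"fingers":0.8},{"linear":[-0.05,-0.08,2.65],"dr":[0,0,0],"fingers":0.8},{"linear":[-0.05,-0.08,2.75],"dr":[0,0,0],"fingers":0.8},{"linear":[-0.05,-0.08,2.75],"dr":[0,0,0],"fingers":0.8}]' 25
python3 go.py .4558 .042 .0348
```

```text
time_s: 9.2
position: [0.4554, 0.0424, 0.0351]
tcp_rot: [0.31, 0.951, 0.0, 0.0]
wrist_force: [-0.3, -0.3, -4.5]
finger_gap: 0.0363
finger_force: 25.0
tool shift cm [-0.06 -0.01  0.03] yerr(rad about tool z) 0.004 tilt [ 0.  0. -1.] 9.2
```

```bash
python3 -m crank '[{"linear":[0,0,0.05],"dr":[0,0,0],"fingers":0.8},{"linear":[0,0,0.1],"dr":[0,0,0],"fingers":0.8},{"linear":[0,0,0.1],"dr":[0,0,0],"fingers":0.8}]' 25; python3 -m crank '[{"linear":[0,0,0.05],"dr":[0,0,0],"fingers":0.8},{"linear":[0,0,0.1],"dr":[0,0,0],"fingers":0.8},{"linear":[0,0,0.1],"dr":[0,0,0],"fingers":0.8}]' 25
```

```text
time_s: 9.5
position: [0.4555, 0.0424, 0.0347]
tcp_rot: [0.31, 0.951, 0.0, 0.0]
wrist_force: [-2.0, 0.5, 3.7]
finger_gap: 0.0363
finger_force: 25.0
time_s: 9.8
position: [0.4555, 0.0424, 0.0346]
tcp_rot: [0.31, 0.951, 0.001, -0.0]
wrist_force: [-7.1, -0.7, 21.3]
finger_gap: 0.0362
finger_force: 25.0
```

Seated (the force has reversed and the height matches the felt). I'm releasing and lifting.

```bash
python3 -m crank '[{"linear":[0,0,-0.1],"dr":[0,0,0],"fingers":0.8},{"linear":[0,0,-0.1],"dr":[0,0,0],"fingers":0.55},{"linear":[0,0,-0.1],"dr":[0,0,0],"fingers":0.5},{"linear":[0,0,-0.1],"dr":[0,0,0],"fingers":0.35},{"linear":[0,0,-0.1],"dr":[0,0,0],"fingers":0.3},{"linear":[0,0,-1],"dr":[0,0,0],"fingers":0.3},{"linear":[0,0,-3],"dr":[0,0,0],"fingers":0.3},{"linear":[0,0,-5],"dr":[0,0,0],"fingers":0.3},{"linear":[0,0,-7],"dr":[0,0,0],"fingers":0.3},{"linear":[0,0,-8.5],"dr":[0,0,0],"fingers":0.3}]' 20
python3 go.py .421 -.2525 .115;python3 go.py .421 -.2525 .018
```

```text
time_s: 10.8
position: [0.4557, 0.0423, 0.1198]
tcp_rot: [0.31, 0.951, 0.0, 0.0]
wrist_force: [1.3, 1.2, -0.2]
finger_gap: 0.0615
finger_force: 0.0
tool shift cm [-14.57 -25.87   0.46] yerr(rad about tool z) 0.003 tilt [ 1.2e-03  4.0e-04 -1.0e+00] 10.8
tool shift cm [-14.56 -25.87  10.16] yerr(rad about tool z) 0.003 tilt [ 1.2e-03  4.0e-04 -1.0e+00] 10.8
```

```bash
python3 -m crank '[{"linear":[-0.5,-0.8,0],"dr":[0,0,0],"fingers":0.3},{"linear":[-1.8,-3.2,0],"dr":[0,0,0],"fingers":0.3},{"linear":[-3.8,-6.8,0],"dr":[0,0,0],"fingers":0.3},{"linear":[-6,-10.6,0],"dr":[0,0,0],"fingers":0.3},{"linear":[-8.2,-14.5,0],"dr":[0,0,0],"fingers":0.3},{"linear":[-10.4,-18.4,0],"dr":[0,0,0],"fingers":0.3},{"linear":[-12.4,-22,0],"dr":[0,0,0],"fingers":0.3},{"linear":[-13.8,-24.5,0],"dr":[0,0,0],"fingers":0.3},{"linear":[-14.5,-25.8,0],"dr":[0,0,0],"fingers":0.3},{"linear":[-14.5,-25.8,0],"dr":[0,0,0],"fingers":0.3}]' 20
python3 -m crank '[{"linear":[0,0,0],"dr":[0,0,0],"fingers":0.3},{"linear":[0,0,0],"dr":[0,0,0],"fingers":0.3},{"linear":[0,0,0],"dr":[0,0,0],"fingers":0.3}]' 20 | grep pos
cat > brass.py <<'E'
from h import *
import sys
w=robot.snapshot('wrist')
if len(sys.argv)>1: cv2.imwrite('pics/'+sys.argv[1],w['image'])
H,S,V=cv2.split(cv2.cvtColor(w['image'],cv2.COLOR_BGR2HSV))
m=((H>12)&(H<36)&(S>50)&(V>90)).astype(np.uint8);m[300:]=0
m=cv2.morphologyEx(m,cv2.MORPH_CLOSE,np.ones((5,5)))
for c,s in blobs(m,150):print('brass',c.round(1),s,onz(w,c,.018,True).round(4))
E
python3 brass.py; python3 go.py .421 -.2525 .018
python3 -c "
from h import *
d=robot.snapshot('top');cv2.imwrite('pics/t1.png',cv2.resize(d['image'][160:290,130:390],None,fx=3,fy=3))"
```

```text
time_s: 11.8
position: [0.419, -0.2543, 0.1177]
tcp_rot: [0.312, 0.95, -0.001, -0.0]
wrist_force: [0.5, -0.0, -0.4]
finger_gap: 0.0615
finger_force: 0.0
position: [0.4208, -0.2503, 0.118]
brass [545.9  69.4] [ 531   50   29   39 1007] [0.4591 0.0517 0.018 ]
brass [279.2 211.3] [ 263  192   33   40 1029] [ 0.4221 -0.2535  0.018 ]
brass [171.2 268.3] [159 253  27  32 622] [ 0.4081 -0.3704  0.018 ]
brass [262.6 289.4] [253 278  19  22 366] [ 0.4756 -0.312   0.018 ]
tool shift cm [-0.14 -0.16 10.  ] yerr(rad about tool z) 0.006 tilt [-1.e-04  5.e-04 -1.e+00] 12.15
```

View pics/t1.png

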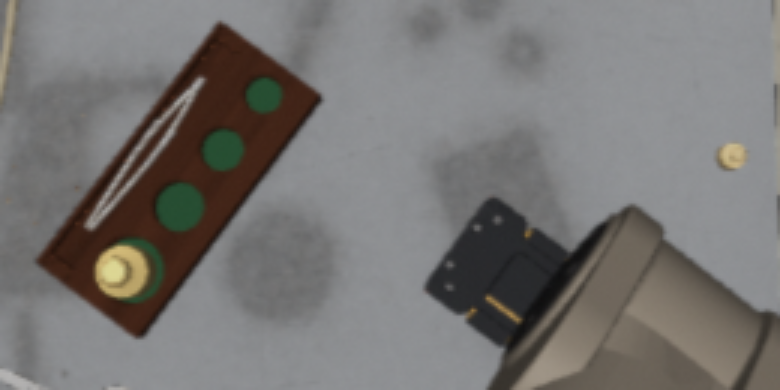

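t1 shows the 500 g standing centred in its recess at (123,270) in the crop, allowing for parallax. The other three bores are empty. The wrist view puts the 200 g at about (0.4215, -0.253).

```bash
python3 -m crank '[{"linear":[-0.2,-0.2,1],"dr":[0,0,0],"fingers":0.3},{"linear":[-0.2,-0.2,3],"dr":[0,0,0],"fingers":0.3},{"linear":[-0.2,-0.2,5],"dr":[0,0,0],"fingers":0.3},{"linear":[-0.2,-0.2,6],"dr":[0,0,0],"fingers":0.3},{"linear":[-0.2,-0.2,6.5],"dr":[0,0,0],"fingers":0.3},{"linear":[-0.2,-0.2,6.5],"dr":[0,0,0],"fingers":0.3},{"linear":[-0.2,-0.2,6.5],"dr":[0,0,0],"fingers":0.3}]' 20
python3 go.py .4215 -.253 .016
```

```text
time_s: 12.9
position: [0.4214, -0.2546, 0.0535]
tcp_rot: [0.31, 0.951, -0.0, 0.0]
wrist_force: [1.4, 0.2, 0.8]
finger_gap: 0.0615
finger_force: 0.0
tool shift cm [0.08 0.14 3.75] yerr(rad about tool z) 0.004 tilt [ 6.e-04 -3.e-04 -1.e+00] 12.9
```

```bash
python3 -m crank '[{"linear":[0.08,0.12,1],"dr":[0,0,0],"fingers":0.3},{"linear":[0.08,0.12,2],"dr":[0,0,0],"fingers":0.3},{"linear":[0.08,0.12,3],"dr":[0,0,0],"fingers":0.3},{"linear":[0.08,0.12,3.7],"dr":[0,0,0],"fingers":0.3},{"linear":[0.08,0.12,3.7],"dr":[0,0,0],"fingers":0.3},{"linear":[0.08,0.12,3.7],"dr":[0,0,0],"fingers":0.5},{"linear":[0.08,0.12,3.7],"dr":[0,0,0],"fingers":0.62},{"linear":[0.08,0.12,3.7],"dr":[0,0,0],"fingers":0.68},{"linear":[0.08,0.12,3.7],"dr":[0,0,0],"fingers":0.85},{"linear":[0.08,0.12,3.7],"dr":[0,0,0],"fingers":0.85}]' 20
python3 -m crank '[{"linear":[0,0,0],"dr":[0,0,0],"fingers":0.85},{"linear":[0,0,0],"dr":[0,0,0],"fingers":0.85},{"linear":[0,0,0],"dr":[0,0,0],"fingers":0.85}]' 20
```

```text
time_s: 13.9
position: [0.4213, -0.2529, 0.0163]
tcp_rot: [0.31, 0.951, 0.0, 0.0]
wrist_force: [0.6, -0.6, 0.9]
finger_gap: 0.026
finger_force: 20.0
time_s: 14.2
position: [0.4213, -0.2529, 0.0163]
tcp_rot: [0.31, 0.951, 0.0, 0.0]
wrist_force: [-0.1, 0.7, 3.9]
finger_gap: 0.0255
finger_force: 20.0
```

```bash
python3 -m crank '[{"linear":[0,0,-0.5],"dr":[0,0,0],"fingers":0.85},{"linear":[0,0,-2],"dr":[0,0,0],"fingers":0.85},{"linear":[0,0,-4],"dr":[0,0,0],"fingers":0.85},{"linear":[0,0,-6],"dr":[0,0,0],"fingers":0.85},{"linear":[0,0,-8],"dr":[0,0,0],"fingers":0.85},{"linear":[0,0,-9],"dr":[0,0,0],"fingers":0.85},{"linear":[0,0,-9],"dr":[0,0,0],"fingers":0.85}]' 20
python3 -m crank '[{"linear":[0.3,0.9,0],"dr":[0,0,0],"fingers":0.85},{"linear":[1.1,3.2,0],"dr":[0,0,0],"fingers":0.85},{"linear":[2.4,6.7,0],"dr":[0,0,0],"fingers":0.85},{"linear":[3.8,10.5,0],"dr":[0,0,0],"fingers":0.85},{"linear":[5.1,14.3,0],"dr":[0,0,0],"fingers":0.85},{"linear":[6.5,18.2,0],"dr":[0,0,0],"fingers":0.85},{"linear":[7.8,22,0],"dr":[0,0,0],"fingers":0.85},{"linear":[8.8,24.8,0],"dr":[0,0,0],"fingers":0.85},{"linear":[9.2,25.8,0],"dr":[0,0,0],"fingers":0.85},{"linear":[9.2,25.8,0],"dr":[0,0,0],"fingers":0.85}]' 20
python3 -m crank '[{"linear":[0,0,0],"dr":[0,0,0],"fingers":0.85},{"linear":[0,0,0],"dr":[0,0,0],"fingers":0.85},{"linear":[0,0,0],"dr":[0,0,0],"fingers":0.85}]' 20
python3 felt.py w4.png; python3 go.py .5 .0098 .0343
```

```text
time_s: 14.9
position: [0.4217, -0.2531, 0.1071]
tcp_rot: [0.31, 0.951, 0.0, 0.001]
wrist_force: [0.5, -0.1, -1.6]
finger_gap: 0.0258
finger_force: 20.0
time_s: 15.9
position: [0.4982, 0.0116, 0.1052]
tcp_rot: [0.308, 0.951, -0.0, -0.001]
wrist_force: [0.4, 0.0, -2.8]
finger_gap: 0.0259
finger_force: 20.0
time_s: 16.2
position: [0.4983, 0.0082, 0.1061]
tcp_rot: [0.311, 0.95, -0.0, -0.0]
wrist_force: [0.8, 0.8, -1.1]
finger_gap: 0.0257
finger_force: 20.0
felt [277.  132.3] [255 119  59  46 329] [0.4443 0.0436 0.018 ]
felt [283.6 215.5] [ 263  198   42   36 1194] [0.5015 0.008  0.018 ]
felt [282.9 317.3] [270 309  27  18 372] [ 0.5836 -0.0526  0.018 ]
tool shift cm [-0.05  0.2   7.19] yerr(rad about tool z) 0.001 tilt [-1.e-04 -2.e-04 -1.e+00] 16.25
```

View pics/w4.png

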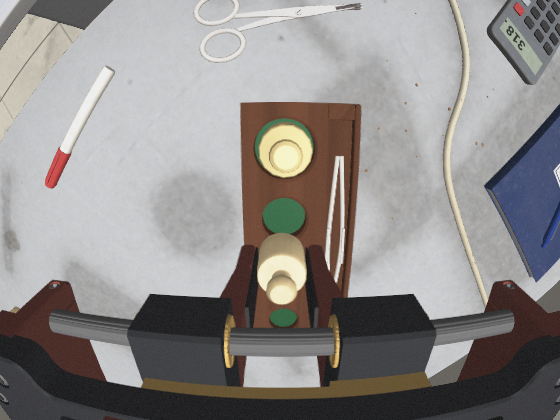

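w4 shows the 500 g centred in its recess at (285,150). The 200 g is held upright, and its bore at (284,216) projects to just under the tool. I'm descending.

```bash
python3 -m crank '[{"linear":[-0.1,0.2,0.5],"dr":[0,0,0],"fingers":0.85},{"linear":[-0.1,0.2,1.5],"dr":[0,0,0],"fingers":0.85},{"linear":[-0.1,0.2,3],"dr":[0,0,0],"fingers":0.85},{"linear":[-0.1,0.2,4],"dr":[0,0,0],"fingers":0.85},{"linear":[-0.1,0.2,4.5],"dr":[0,0,0],"fingers":0.85},{"linear":[-0.1,0.2,4.5],"dr":[0,0,0],"fingers":0.85},{"linear":[-0.1,0.2,4.5],"dr":[0,0,0],"fingers":0.85}]' 20
python3 go.py .5006 .0093 .0343
```

```text
time_s: 16.95
position: [0.5009, 0.0107, 0.0612]
tcp_rot: [0.31, 0.951, -0.0, 0.0]
wrist_force: [0.7, 0.9, -3.3]
finger_gap: 0.0259
finger_force: 20.0
tool shift cm [-0.06 -0.13  2.69] yerr(rad about tool z) 0.003 tilt [ 1.e-04 -1.e-04 -1.e+00] 16.95
```

```bash
python3 -m crank '[{"linear":[-0.05,-0.12,0.5],"dr":[0,0,0],"fingers":0.85},{"linear":[-0.05,-0.12,1],"dr":[0,0,0],"fingers":0.85},{"linear":[-0.05,-0.12,1.5],"dr":[0,0,0],"fingers":0.85},{"linear":[-0.05,-0.12,2],"dr":[0,0,0],"fingers":0.85},{"linear":[-0.05,-0.12,2.3],"dr":[0,0,0],"fingers":0.85},{"linear":[-0.05,-0.12,2.5],"dr":[0,0,0],"fingers":0.85},{"linear":[-0.05,-0.12,2.6],"dr":[0,0,0],"fingers":0.85},{"linear":[-0.05,-0.12,2.65],"dr":[0,0,0],"fingers":0.85},{"linear":[-0.05,-0.12,2.7],"dr":[0,0,0],"fingers":0.85},{"linear":[-0.05,-0.12,2.7],"dr":[0,0,0],"fingers":0.85}]' 20
python3 -m crank '[{"linear":[0,0,0.05],"dr":[0,0,0],"fingers":0.85},{"linear":[0,0,0.08],"dr":[0,0,0],"fingers":0.85},{"linear":[0,0,0.08],"dr":[0,0,0],"fingers":0.85}]' 20
```

```text
time_s: 17.95
position: [0.5005, 0.0096, 0.0344]
tcp_rot: [0.31, 0.951, 0.0, 0.0]
wrist_force: [-0.4, -0.6, 0.3]
finger_gap: 0.0255
finger_force: 20.0
time_s: 18.25
position: [0.5006, 0.0095, 0.0343]
tcp_rot: [0.31, 0.951, 0.0, 0.0]
wrist_force: [-2.9, -0.4, 9.6]
finger_gap: 0.0259
finger_force: 20.0
```

```bash
python3 -m crank '[{"linear":[0,0,-0.08],"dr":[0,0,0],"fingers":0.8},{"linear":[0,0,-0.08],"dr":[0,0,0],"fingers":0.66},{"linear":[0,0,-0.08],"dr":[0,0,0],"fingers":0.6},{"linear":[0,0,-0.08],"dr":[0,0,0],"fingers":0.5},{"linear":[0,0,-0.08],"dr":[0,0,0],"fingers":0.5},{"linear":[0,0,-1],"dr":[0,0,0],"fingers":0.5},{"linear":[0,0,-3],"dr":[0,0,0],"fingers":0.5},{"linear":[0,0,-5],"dr":[0,0,0],"fingers":0.5},{"linear":[0,0,-7],"dr":[0,0,0],"fingers":0.5},{"linear":[0,0,-8.5],"dr":[0,0,0],"fingers":0.5}]' 15
python3 go.py .408 -.371 .12
```

```text
time_s: 19.25
position: [0.5008, 0.0095, 0.1201]
tcp_rot: [0.31, 0.951, 0.0, 0.001]
wrist_force: [0.7, -0.1, -0.6]
finger_gap: 0.0441
finger_force: 0.0
tool shift cm [-1.492e+01 -3.621e+01 -1.000e-02] yerr(rad about tool z) 0.003 tilt [ 1.3e-03  3.0e-04 -1.0e+00] 19.25
```

```bash
python3 -m crank '[{"linear":[-0.4,-1,0],"dr":[0,0,0],"fingers":0.5},{"linear":[-1.5,-3.6,0],"dr":[0,0,0],"fingers":0.5},{"linear":[-3.1,-7.6,0],"dr":[0,0,0],"fingers":0.5},{"linear":[-4.9,-12,0],"dr":[0,0,0],"fingers":0.5},{"linear":[-6.7,-16.3,0],"dr":[0,0,0],"fingers":0.5},{"linear":[-8.5,-20.6,0],"dr":[0,0,0],"fingers":0.5},{"linear":[-10.3,-25,0],"dr":[0,0,0],"fingers":0.5},{"linear":[-12.1,-29.4,0],"dr":[0,0,0],"fingers":0.5},{"linear":[-13.8,-33.5,0],"dr":[0,0,0],"fingers":0.5},{"linear":[-14.9,-36.2,0],"dr":[0,0,0],"fingers":0.5}]' 15
python3 -m crank '[{"linear":[0,0,0],"dr":[0,0,0],"fingers":0.5},{"linear":[0,0,0],"dr":[0,0,0],"fingers":0.5},{"linear":[0,0,0],"dr":[0,0,0],"fingers":0.5},{"linear":[0,0,0],"dr":[0,0,0],"fingers":0.5}]' 15 | grep pos
python3 brass.py w5.png; python3 go.py .408 -.371 .014
python3 -c "
from h import *
d=robot.snapshot('top');cv2.imwrite('pics/t2.png',cv2.resize(d['image'][160:290,130:390],None,fx=3,fy=3))"
```

```text
time_s: 20.25
position: [0.4047, -0.3745, 0.118]
tcp_rot: [0.312, 0.95, -0.001, -0.0]
wrist_force: [0.3, 0.3, 0.0]
finger_gap: 0.0437
finger_force: 0.0
position: [0.4081, -0.3691, 0.118]
brass [278.5 209.2] [266 194  26  31 645] [ 0.4076 -0.3718  0.018 ]
brass [380.9 240.6] [364 221  35  41 732] [ 0.4862 -0.3144  0.018 ]
tool shift cm [-0.09 -0.15 10.42] yerr(rad about tool z) 0.006 tilt [-1.e-04  8.e-04 -1.e+00] 20.7
```

View pics/w5.png

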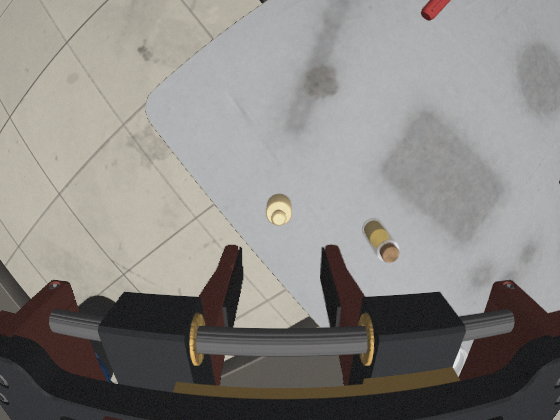

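w5 shows the 100 g at (278,209) between the fingers' line, with the vial at (381,240) well to the right of the right finger. I'm descending.

```bash
python3 -m crank '[{"linear":[-0.1,-0.2,1],"dr":[0,0,0],"fingers":0.5},{"linear":[-0.1,-0.2,3],"dr":[0,0,0],"fingers":0.5},{"linear":[-0.1,-0.2,5],"dr":[0,0,0],"fingers":0.5},{"linear":[-0.1,-0.2,6],"dr":[0,0,0],"fingers":0.5},{"linear":[-0.1,-0.2,6.5],"dr":[0,0,0],"fingers":0.5},{"linear":[-0.1,-0.2,6.5],"dr":[0,0,0],"fingers":0.5},{"linear":[-0.1,-0.2,6.5],"dr":[0,0,0],"fingers":0.5}]' 15
python3 go.py .4078 -.3713 .013
```

```text
time_s: 21.45
position: [0.4075, -0.3733, 0.0538]
tcp_rot: [0.31, 0.951, -0.0, 0.0]
wrist_force: [0.2, -0.2, 0.5]
finger_gap: 0.0435
finger_force: 0.0
tool shift cm [0.09 0.18 4.08] yerr(rad about tool z) 0.003 tilt [ 6.e-04 -5.e-04 -1.e+00] 21.45
```

```bash
python3 -m crank '[{"linear":[0.09,0.17,1],"dr":[0,0,0],"fingers":0.5},{"linear":[0.09,0.17,2],"dr":[0,0,0],"fingers":0.5},{"linear":[0.09,0.17,3],"dr":[0,0,0],"fingers":0.5},{"linear":[0.09,0.17,3.8],"dr":[0,0,0],"fingers":0.5},{"linear":[0.09,0.17,4.05],"dr":[0,0,0],"fingers":0.5},{"linear":[0.09,0.17,4.05],"dr":[0,0,0],"fingers":0.6},{"linear":[0.09,0.17,4.05],"dr":[0,0,0],"fingers":0.68},{"linear":[0.09,0.17,4.05],"dr":[0,0,0],"fingers":0.74},{"linear":[0.09,0.17,4.05],"dr":[0,0,0],"fingers":0.9},{"linear":[0.09,0.17,4.05],"dr":[0,0,0],"fingers":0.9}]' 15
python3 -m crank '[{"linear":[0,0,0],"dr":[0,0,0],"fingers":0.9},{"linear":[0,0,0],"dr":[0,0,0],"fingers":0.9},{"linear":[0,0,0],"dr":[0,0,0],"fingers":0.9}]' 15
```

```text
time_s: 22.45
position: [0.4077, -0.3713, 0.0132]
tcp_rot: [0.31, 0.951, -0.0, 0.0]
wrist_force: [0.1, 0.3, 1.9]
finger_gap: 0.0217
finger_force: 15.0
time_s: 22.75
position: [0.4077, -0.3713, 0.0131]
tcp_rot: [0.31, 0.951, -0.0, 0.0]
wrist_force: [-0.9, -0.9, 4.0]
finger_gap: 0.021
finger_force: 15.0
```

```bash
python3 -m crank '[{"linear":[0,0,-0.5],"dr":[0,0,0],"fingers":0.9},{"linear":[0,0,-2],"dr":[0,0,0],"fingers":0.9},{"linear":[0,0,-4],"dr":[0,0,0],"fingers":0.9},{"linear":[0,0,-6],"dr":[0,0,0],"fingers":0.9},{"linear":[0,0,-8],"dr":[0,0,0],"fingers":0.9},{"linear":[0,0,-9.5],"dr":[0,0,0],"fingers":0.9},{"linear":[0,0,-9.5],"dr":[0,0,0],"fingers":0.9}]' 15
python3 -m crank '[{"linear":[0.3,1,0],"dr":[0,0,0],"fingers":0.9},{"linear":[1,3.6,0],"dr":[0,0,0],"fingers":0.9},{"linear":[2.1,7.6,0],"dr":[0,0,0],"fingers":0.9},{"linear":[3.3,11.9,0],"dr":[0,0,0],"fingers":0.9},{"linear":[4.5,16.2,0],"dr":[0,0,0],"fingers":0.9},{"linear":[5.7,20.5,0],"dr":[0,0,0],"fingers":0.9},{"linear":[6.9,24.8,0],"dr":[0,0,0],"fingers":0.9},{"linear":[8.1,29.1,0],"dr":[0,0,0],"fingers":0.9},{"linear":[9.3,33.3,0],"dr":[0,0,0],"fingers":0.9},{"linear":[10.1,36.2,0],"dr":[0,0,0],"fingers":0.9}]' 15
python3 -m crank '[{"linear":[0,0,0],"dr":[0,0,0],"fingers":0.9},{"linear":[0,0,0],"dr":[0,0,0],"fingers":0.9},{"linear":[0,0,0],"dr":[0,0,0],"fingers":0.9},{"linear":[0,0,0],"dr":[0,0,0],"fingers":0.9}]' 15
python3 felt.py w6.png; python3 go.py .5405 -.0198 .0331
```

```text
time_s: 23.45
position: [0.4086, -0.3719, 0.1102]
tcp_rot: [0.31, 0.951, -0.0, 0.002]
wrist_force: [0.5, -0.4, -0.8]
finger_gap: 0.0212
finger_force: 15.0
time_s: 24.45
position: [0.5387, -0.0144, 0.1066]
tcp_rot: [0.308, 0.951, 0.0, -0.001]
wrist_force: [0.6, -0.7, -1.6]
finger_gap: 0.0212
finger_force: 15.0
time_s: 24.85
position: [0.5383, -0.0204, 0.1076]
tcp_rot: [0.311, 0.95, -0.0, -0.0]
wrist_force: [0.8, -0.0, -1.4]
finger_gap: 0.0211
finger_force: 15.0
felt [279.9 100.6] [254  73  59  40 533] [0.4659 0.0312 0.018 ]
felt [279.2 144.2] [261 134  45  34 312] [0.4929 0.0107 0.018 ]
felt [282.6 216.9] [265 202  36  31 889] [ 0.5424 -0.0223  0.018 ]
tool shift cm [-0.13  0.16  7.46] yerr(rad about tool z) 0.001 tilt [-6.e-04 -3.e-04 -1.e+00] 24.9
```

View pics/w6.png

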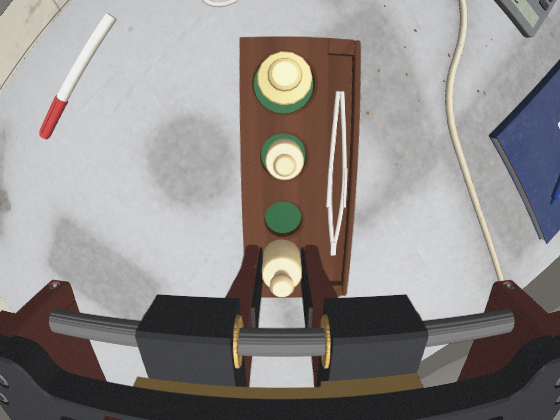

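w6 shows the 500 g and 200 g seated, and the 100 g held upright. Its bore is at (283,217), in line with the tool.

```bash
python3 -m crank '[{"linear":[-0.18,0.17,0.5],"dr":[0,0,0],"fingers":0.9},{"linear":[-0.18,0.17,1.5],"dr":[0,0,0],"fingers":0.9},{"linear":[-0.18,0.17,3],"dr":[0,0,0],"fingers":0.9},{"linear":[-0.18,0.17,4],"dr":[0,0,0],"fingers":0.9},{"linear":[-0.18,0.17,4.5],"dr":[0,0,0],"fingers":0.9},{"linear":[-0.18,0.17,4.5],"dr":[0,0,0],"fingers":0.9},{"linear":[-0.18,0.17,4.5],"dr":[0,0,0],"fingers":0.9}]' 15
python3 go.py .541 -.0203 .0331
```

```text
time_s: 25.6
position: [0.5416, -0.0188, 0.0628]
tcp_rot: [0.31, 0.951, -0.0, -0.0]
wrist_force: [-0.9, 0.7, -0.6]
finger_gap: 0.0213
finger_force: 15.0
tool shift cm [-0.04 -0.16  2.97] yerr(rad about tool z) 0.004 tilt [-1.e-04 -1.e-04 -1.e+00] 25.6
```

```bash
python3 -m crank '[{"linear":[-0.02,-0.15,0.5],"dr":[0,0,0],"fingers":0.9},{"linear":[-0.02,-0.15,1],"dr":[0,0,0],"fingers":0.9},{"linear":[-0.02,-0.15,1.6],"dr":[0,0,0],"fingers":0.9},{"linear":[-0.02,-0.15,2.1],"dr":[0,0,0],"fingers":0.9},{"linear":[-0.02,-0.15,2.5],"dr":[0,0,0],"fingers":0.9},{"linear":[-0.02,-0.15,2.75],"dr":[0,0,0],"fingers":0.9},{"linear":[-0.02,-0.15,2.87],"dr":[0,0,0],"fingers":0.9},{"linear":[-0.02,-0.15,2.93],"dr":[0,0,0],"fingers":0.9},{"linear":[-0.02,-0.15,2.97],"dr":[0,0,0],"fingers":0.9},{"linear":[-0.02,-0.15,2.97],"dr":[0,0,0],"fingers":0.9}]' 15
python3 -m crank '[{"linear":[0,0,0.03],"dr":[0,0,0],"fingers":0.9},{"linear":[0,0,0.06],"dr":[0,0,0],"fingers":0.9},{"linear":[0,0,0.06],"dr":[0,0,0],"fingers":0.9}]' 15
```

```text
time_s: 26.6
position: [0.5409, -0.02, 0.0332]
tcp_rot: [0.31, 0.951, 0.0, 0.0]
wrist_force: [0.0, 0.5, -0.4]
finger_gap: 0.0214
finger_force: 15.0
time_s: 26.9
position: [0.541, -0.02, 0.0331]
tcp_rot: [0.31, 0.951, 0.0, 0.0]
wrist_force: [-1.9, 0.3, 5.6]
finger_gap: 0.0212
finger_force: 15.0
```

```bash
python3 -m crank '[{"linear":[0,0,-0.06],"dr":[0,0,0],"fingers":0.82},{"linear":[0,0,-0.06],"dr":[0,0,0],"fingers":0.72},{"linear":[0,0,-0.06],"dr":[0,0,0],"fingers":0.66},{"linear":[0,0,-0.06],"dr":[0,0,0],"fingers":0.55},{"linear":[0,0,-0.06],"dr":[0,0,0],"fingers":0.55},{"linear":[0,0,-1],"dr":[0,0,0],"fingers":0.55},{"linear":[0,0,-3],"dr":[0,0,0],"fingers":0.55},{"linear":[0,0,-5],"dr":[0,0,0],"fingers":0.55},{"linear":[0,0,-7],"dr":[0,0,0],"fingers":0.55},{"linear":[0,0,-8.5],"dr":[0,0,0],"fingers":0.55}]' 12
python3 go.py .5365 -.3805 .12
```

```text
time_s: 27.9
position: [0.5413, -0.0202, 0.1194]
tcp_rot: [0.31, 0.951, 0.0, 0.001]
wrist_force: [0.1, -0.1, -1.0]
finger_gap: 0.0399
finger_force: 0.0
tool shift cm [-20.85 -29.4   -0.07] yerr(rad about tool z) 0.003 tilt [ 1.5e-03  2.0e-04 -1.0e+00] 27.9
```

```bash
python3 -m crank '[{"linear":[-0.6,-0.8,0],"dr":[0,0,0],"fingers":0.55},{"linear":[-2.1,-2.9,0],"dr":[0,0,0],"fingers":0.55},{"linear":[-4.4,-6.2,0],"dr":[0,0,0],"fingers":0.55},{"linear":[-6.9,-9.7,0],"dr":[0,0,0],"fingers":0.55},{"linear":[-9.4,-13.2,0],"dr":[0,0,0],"fingers":0.55},{"linear":[-11.9,-16.8,0],"dr":[0,0,0],"fingers":0.55},{"linear":[-14.4,-20.3,0],"dr":[0,0,0],"fingers":0.55},{"linear":[-16.9,-23.8,0],"dr":[0,0,0],"fingers":0.55},{"linear":[-19.3,-27.2,0],"dr":[0,0,0],"fingers":0.55},{"linear":[-20.8,-29.4,0],"dr":[0,0,0],"fingers":0.55}]' 12
python3 -m crank '[{"linear":[0,0,0],"dr":[0,0,0],"fingers":0.55},{"linear":[0,0,0],"dr":[0,0,0],"fingers":0.55},{"linear":[0,0,0],"dr":[0,0,0],"fingers":0.55},{"linear":[0,0,0],"dr":[0,0,0],"fingers":0.55}]' 12 | grep pos
python3 brass.py w7.png; python3 go.py .5365 -.3805 .011
```

```text
time_s: 28.9
position: [0.5336, -0.3846, 0.117]
tcp_rot: [0.311, 0.95, -0.001, -0.0]
wrist_force: [0.0, 0.0, -0.1]
finger_gap: 0.0394
finger_force: 0.0
position: [0.5362, -0.3783, 0.1172]
brass [305.6 107.2] [293  96  26  23 450] [ 0.4796 -0.3134  0.018 ]
brass [278.5 210.7] [268 198  22  26 446] [ 0.5366 -0.3815  0.018 ]
tool shift cm [-0.14 -0.15 10.64] yerr(rad about tool z) 0.006 tilt [ 0.e+00  9.e-04 -1.e+00] 29.35
```

View pics/w7.png

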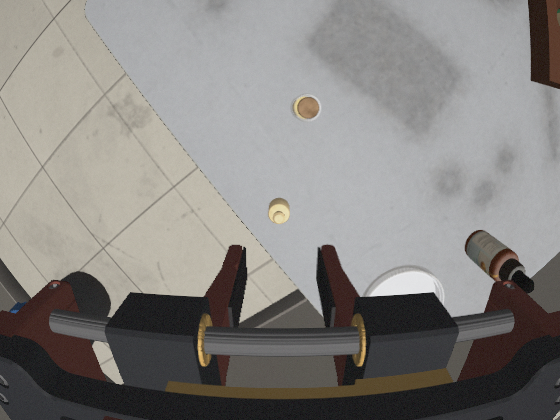

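w7 shows the 50 g at (279,210), with the vial at (306,107) and the dropper at (495,260) clear of the descent.

```bash
python3 -m crank '[{"linear":[-0.17,-0.2,1],"dr":[0,0,0],"fingers":0.55},{"linear":[-0.17,-0.2,3],"dr":[0,0,0],"fingers":0.55},{"linear":[-0.17,-0.2,5],"dr":[0,0,0],"fingers":0.55},{"linear":[-0.17,-0.2,6],"dr":[0,0,0],"fingers":0.55},{"linear":[-0.17,-0.2,6.5],"dr":[0,0,0],"fingers":0.55},{"linear":[-0.17,-0.2,6.5],"dr":[0,0,0],"fingers":0.55},{"linear":[-0.17,-0.2,6.5],"dr":[0,0,0],"fingers":0.55}]' 12
python3 go.py .5366 -.3809 .0105
```

```text
time_s: 30.05
position: [0.5363, -0.3831, 0.0532]
tcp_rot: [0.31, 0.951, -0.0, 0.0]
wrist_force: [0.3, 0.3, 0.2]
finger_gap: 0.0398
finger_force: 0.0
tool shift cm [0.11 0.2  4.27] yerr(rad about tool z) 0.004 tilt [ 8.e-04 -6.e-04 -1.e+00] 30.05
```

```bash
python3 -m crank '[{"linear":[0.11,0.19,1],"dr":[0,0,0],"fingers":0.55},{"linear":[0.11,0.19,2],"dr":[0,0,0],"fingers":0.55},{"linear":[0.11,0.19,3],"dr":[0,0,0],"fingers":0.55},{"linear":[0.11,0.19,3.9],"dr":[0,0,0],"fingers":0.55},{"linear":[0.11,0.19,4.25],"dr":[0,0,0],"fingers":0.55},{"linear":[0.11,0.19,4.25],"dr":[0,0,0],"fingers":0.64},{"linear":[0.11,0.19,4.25],"dr":[0,0,0],"fingers":0.72},{"linear":[0.11,0.19,4.25],"dr":[0,0,0],"fingers":0.78},{"linear":[0.11,0.19,4.25],"dr":[0,0,0],"fingers":0.92},{"linear":[0.11,0.19,4.25],"dr":[0,0,0],"fingers":0.92}]' 12
python3 -m crank '[{"linear":[0,0,0],"dr":[0,0,0],"fingers":0.92},{"linear":[0,0,0],"dr":[0,0,0],"fingers":0.92},{"linear":[0,0,0],"dr":[0,0,0],"fingers":0.92}]' 12
```

```text
time_s: 31.05
position: [0.5364, -0.3809, 0.0105]
tcp_rot: [0.31, 0.951, -0.0, 0.0]
wrist_force: [-0.1, 0.3, 0.9]
finger_gap: 0.0178
finger_force: 12.0
time_s: 31.35
position: [0.5364, -0.3808, 0.0104]
tcp_rot: [0.31, 0.951, -0.0, 0.0]
wrist_force: [-0.4, -0.5, 2.8]
finger_gap: 0.0178
finger_force: 12.0
```

```bash
python3 -m crank '[{"linear":[0,0,-0.5],"dr":[0,0,0],"fingers":0.92},{"linear":[0,0,-2],"dr":[0,0,0],"fingers":0.92},{"linear":[0,0,-4],"dr":[0,0,0],"fingers":0.92},{"linear":[0,0,-6],"dr":[0,0,0],"fingers":0.92},{"linear":[0,0,-8],"dr":[0,0,0],"fingers":0.92},{"linear":[0,0,-9.5],"dr":[0,0,0],"fingers":0.92},{"linear":[0,0,-9.5],"dr":[0,0,0],"fingers":0.92}]' 12
python3 -m crank '[{"linear":[0.5,0.8,0],"dr":[0,0,0],"fingers":0.92},{"linear":[1.6,2.9,0],"dr":[0,0,0],"fingers":0.92},{"linear":[3.4,6.2,0],"dr":[0,0,0],"fingers":0.92},{"linear":[5.3,9.6,0],"dr":[0,0,0],"fingers":0.92},{"linear":[7.3,13.2,0],"dr":[0,0,0],"fingers":0.92},{"linear":[9.3,16.8,0],"dr":[0,0,0],"fingers":0.92},{"linear":[11.2,20.3,0],"dr":[0,0,0],"fingers":0.92},{"linear":[13.2,23.9,0],"dr":[0,0,0],"fingers":0.92},{"linear":[15.1,27.3,0],"dr":[0,0,0],"fingers":0.92},{"linear":[16.2,29.3,0],"dr":[0,0,0],"fingers":0.92}]' 12
python3 -m crank '[{"linear":[0,0,0],"dr":[0,0,0],"fingers":0.92},{"linear":[0,0,0],"dr":[0,0,0],"fingers":0.92},{"linear":[0,0,0],"dr":[0,0,0],"fingers":0.92},{"linear":[0,0,0],"dr":[0,0,0],"fingers":0.92}]' 12
python3 felt.py w8.png; python3 go.py .5796 -.0485 .0324
```

```text
time_s: 32.05
position: [0.5374, -0.3815, 0.1078]
tcp_rot: [0.31, 0.951, -0.0, 0.002]
wrist_force: [-0.4, -0.9, -0.7]
finger_gap: 0.0175
finger_force: 12.0
time_s: 33.05
position: [0.5769, -0.0432, 0.1036]
tcp_rot: [0.308, 0.952, 0.0, -0.002]
wrist_force: [0.0, -0.0, -0.6]
finger_gap: 0.0177
finger_force: 12.0
time_s: 33.45
position: [0.5773, -0.0502, 0.1049]
tcp_rot: [0.311, 0.95, -0.0, -0.0]
wrist_force: [0.3, 0.2, -0.8]
finger_gap: 0.0179
finger_force: 12.0
felt [282.   34.2] [255  11  60  36 487] [0.4643 0.0333 0.018 ]
felt [277.4  96.6] [261  69  47  45 289] [0.5014 0.0017 0.018 ]
felt [281.  148.8] [265 138  39  33 323] [ 0.5354 -0.0198  0.018 ]
felt [283.6 217.3] [268 204  32  28 700] [ 0.5814 -0.051   0.018 ]
tool shift cm [-0.09  0.25  7.26] yerr(rad about tool z) 0.001 tilt [-3.e-04 -5.e-04 -1.e+00] 33.5
```

View pics/w8.png

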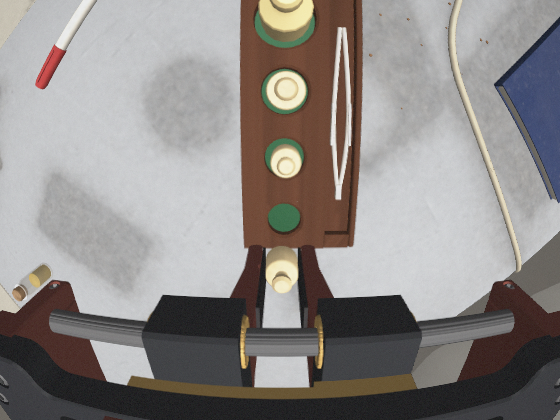

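w8 shows the three larger weights seated at (286,15), (285,90) and (285,160). The bore for the 50 g is at (284,217), in line with the tool.

```bash
python3 -m crank '[{"linear":[-0.12,0.23,0.5],"dr":[0,0,0],"fingers":0.92},{"linear":[-0.12,0.23,1.5],"dr":[0,0,0],"fingers":0.92},{"linear":[-0.12,0.23,3],"dr":[0,0,0],"fingers":0.92},{"linear":[-0.12,0.23,4],"dr":[0,0,0],"fingers":0.92},{"linear":[-0.12,0.23,4.5],"dr":[0,0,0],"fingers":0.92},{"linear":[-0.12,0.23,4.5],"dr":[0,0,0],"fingers":0.92},{"linear":[-0.12,0.23,4.5],"dr":[0,0,0],"fingers":0.92}]' 12
python3 go.py .5798 -.0487 .0324
```

```text
time_s: 34.2
position: [0.5803, -0.0473, 0.06]
tcp_rot: [0.31, 0.951, -0.0, 0.0]
wrist_force: [0.2, 0.5, -0.7]
finger_gap: 0.0175
finger_force: 12.0
tool shift cm [-0.04 -0.14  2.76] yerr(rad about tool z) 0.004 tilt [-0.e+00 -1.e-04 -1.e+00] 34.2
```

```bash
python3 -m crank '[{"linear":[-0.03,-0.13,0.5],"dr":[0,0,0],"fingers":0.92},{"linear":[-0.03,-0.13,1],"dr":[0,0,0],"fingers":0.92},{"linear":[-0.03,-0.13,1.5],"dr":[0,0,0],"fingers":0.92},{"linear":[-0.03,-0.13,2],"dr":[0,0,0],"fingers":0.92},{"linear":[-0.03,-0.13,2.35],"dr":[0,0,0],"fingers":0.92},{"linear":[-0.03,-0.13,2.55],"dr":[0,0,0],"fingers":0.92},{"linear":[-0.03,-0.13,2.67],"dr":[0,0,0],"fingers":0.92},{"linear":[-0.03,-0.13,2.73],"dr":[0,0,0],"fingers":0.92},{"linear":[-0.03,-0.13,2.76],"dr":[0,0,0],"fingers":0.92},{"linear":[-0.03,-0.13,2.76],"dr":[0,0,0],"fingers":0.92}]' 12
python3 -m crank '[{"linear":[0,0,0.03],"dr":[0,0,0],"fingers":0.92},{"linear":[0,0,0.06],"dr":[0,0,0],"fingers":0.92},{"linear":[0,0,0.06],"dr":[0,0,0],"fingers":0.92}]' 12
```

```text
time_s: 35.2
position: [0.5797, -0.0484, 0.0325]
tcp_rot: [0.31, 0.951, 0.0, 0.0]
wrist_force: [-0.3, 0.0, -0.8]
finger_gap: 0.0178
finger_force: 12.0
time_s: 35.5
position: [0.5799, -0.0485, 0.0324]
tcp_rot: [0.31, 0.951, 0.0, 0.0]
wrist_force: [-1.6, 0.7, 5.7]
finger_gap: 0.0179
finger_force: 12.0
```

Seated. I'm releasing, lifting, backing away and checking.

```bash
python3 -m crank '[{"linear":[0,0,-0.06],"dr":[0,0,0],"fingers":0.85},{"linear":[0,0,-0.06],"dr":[0,0,0],"fingers":0.76},{"linear":[0,0,-0.06],"dr":[0,0,0],"fingers":0.7},{"linear":[0,0,-0.06],"dr":[0,0,0],"fingers":0.58},{"linear":[0,0,-0.06],"dr":[0,0,0],"fingers":0.55},{"linear":[0,0,-1],"dr":[0,0,0],"fingers":0.55},{"linear":[0,0,-3],"dr":[0,0,0],"fingers":0.55},{"linear":[0,0,-6],"dr":[0,0,0],"fingers":0.55},{"linear":[0,0,-9],"dr":[0,0,0],"fingers":0.55},{"linear":[0,0,-11],"dr":[0,0,0],"fingers":0.55}]' 12
python3 -m crank '[{"linear":[0,-1,0],"dr":[0,0,0],"fingers":0.55},{"linear":[0,-3,0],"dr":[0,0,0],"fingers":0.55},{"linear":[0,-6,0],"dr":[0,0,0],"fingers":0.55},{"linear":[0,-9,0],"dr":[0,0,0],"fingers":0.55},{"linear":[0,-11,0],"dr":[0,0,0],"fingers":0.55},{"linear":[0,-12,0],"dr":[0,0,0],"fingers":0.55},{"linear":[0,-12,0],"dr":[0,0,0],"fingers":0.55},{"linear":[0,-12,0],"dr":[0,0,0],"fingers":0.55}]' 12
python3 felt.py w9.png
python3 -c "
from h import *
d=robot.snapshot('top');cv2.imwrite('pics/t3.png',cv2.resize(d['image'][110:290,135:395],None,fx=3,fy=3))"
```

```text
time_s: 36.5
position: [0.5804, -0.0487, 0.1446]
tcp_rot: [0.31, 0.951, 0.0, 0.001]
wrist_force: [0.1, 0.3, -0.6]
finger_gap: 0.0396
finger_force: 0.0
time_s: 37.3
position: [0.5089, -0.145, 0.1414]
tcp_rot: [0.31, 0.951, 0.0, -0.0]
wrist_force: [0.2, 0.0, 0.1]
finger_gap: 0.0397
finger_force: 0.0
felt [410.2  47.9] [394  18  38  46 216] [0.461  0.0338 0.018 ]
felt [408.8  84.5] [400  81  20  14  70] [0.4883 0.0125 0.018 ]
felt [408.1 148.7] [399 138  24  31 122] [ 0.5375 -0.0209  0.018 ]
felt [405.4 199. ] [396 192  22  24 110] [ 0.5778 -0.0479  0.018 ]
```

View pics/w9.png

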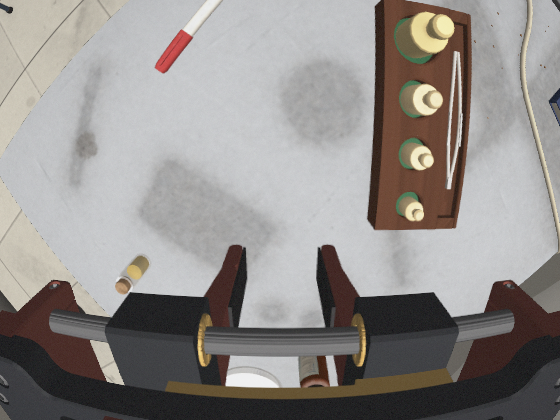

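View pics/t3.png

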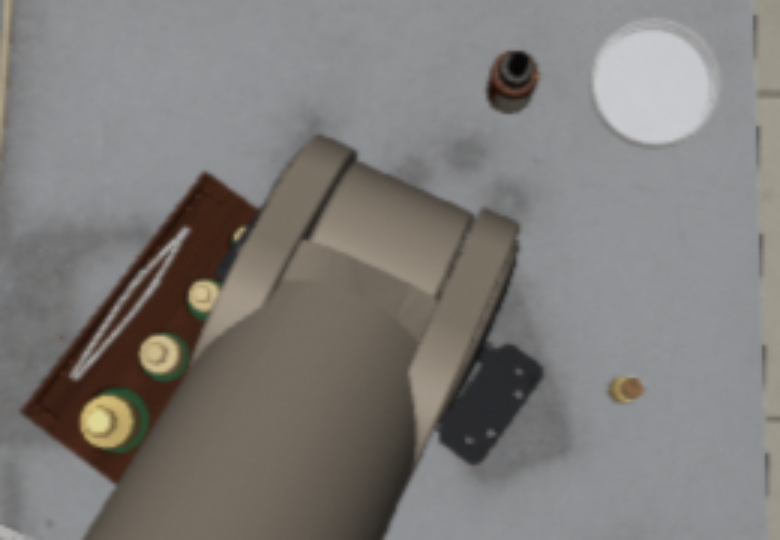

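w9 shows all four weights upright in their own recesses, at (425,35), (420,98), (416,155) and (410,207). t3 shows the vial and dropper at their original pixels, (626,388) and (513,80). The gripper is clear of everything, so I'm handing in.

```bash
python3 -c "
from bench import robot
print(robot.hand_in())"
```

```text
the job is handed in; nothing more can be done
None
```

All four brass weights stand upright in their own recesses, the vial and dropper bottle have not moved in the final images, and the job was handed in at about 37 s; the hand-in returned no verdict.

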